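# Press a reed block's end plate home in the bench locking clamp and free it

## Task

Push the wooden reed block along its channel until it sits fully home against the end stop, then press the clamp's long handle down until it goes over centre and stays locked by itself, so that the clamp's pad drives the raised aluminium plate fully down onto the block. Let go of the locked handle, then press down the small release lever that sticks out past the handle's end so that the clamp springs open, and leave the block where it is, home against the stop with the clamp open. Do not force anything: stop pushing when the block or the handle comes up against its stop, press the plate only with the clamp, and leave the other things on the bench alone.

Things in the scene. Friction and masses are not known exactly. Their poses are not given: they have to be found in the camera images.
- clamp: Steel locking clamp (bench-mounted locking pliers) fixed to the bench, about 200 x 390 x 240 mm. Origin on the bench under the pad's place; x along the channel towards the end stop, y towards the handle's free end, z up. Channel floor 30 mm up, x = -110 to +45 mm, between 12 mm high rails 37 mm apart. Two cheeks with the pivots at x = +-19 mm, y = 50 to 130 mm, up to 122 mm high.
- stop_face (a point): centre of the end stop's face, at x = +45 mm in the clamp's frame, 47 mm above the bench; the stop is 44 mm wide and reaches 62 mm above the bench.
- block: Wooden reed block, 130 (x) x 34 (y) x 34 (z) mm, 0.16 kg, loose in the channel; axes parallel to the clamp's. Origin at the centre of its underside. Starts 12 to 32 mm short of the stop; fully home its front end touches the stop, origin at x = -20 mm in the clamp's frame. Slides with 1 to 2 N; it must not be pushed with more than 30 N.
- block_end (a point): centre of the block's rear end face (away from the stop), 17 mm above its underside; the face to push on. Free space for the fingers behind and above it. The channel's floor runs on behind it at 17 mm below this point.
- plate: Aluminium plate 40 x 30 x 6 mm on dowel pins in the block's top, 20 mm ahead (+x) of the block's origin, so it lies under the pad only when the block is home. Origin at the centre of its underside: 39 mm above the block's underside at the start (5 mm proud), 34 mm when fully down. A tight fit: it takes about 9 N to press down and stays where it is left. Only the clamp's pad may press it.
- plate_top (a point): centre of the plate's top face.
- pad: Rubber-faced pad, 22 x 18 x 7 mm, on a sprung stem at the end of the clamp's upper jaw; comes down as the handle is closed. Origin at the centre of its face. Open it stands some 14 mm above the raised plate; locked it presses with some 60 to 80 N.
- handle: The clamp's moving handle, a steel bar 24 mm wide, 12 mm thick, reaching 160 mm from its hinge. Origin on the hinge line; y along the bar to its free end, z out of its top face (7 mm above the y axis), x parallel to the clamp's x. Open, it rises at 40 to 52 degrees; it closes downward to near level. No more than 40 N may be put on it or on the release lever.
- handle_end (a point): middle of the handle's free end, on its top face, 160 mm from the hinge. Where the handle locks depends on an adjusting screw and cannot be read beforehand: with the bar anywhere from 6 degrees below to 6 degrees above level. It must be felt.
- handle_hinge (a point): point on the handle's hinge line, 115 mm along the clamp's y, 112 mm above the bench. Pushed down 135 mm out from here the handle resists with up to about 13 N, most some two thirds down, then gives way, passes dead centre 6 degrees before the end and snaps by itself onto a slightly soft stop. Let go before dead centre it springs open again; then it can be pressed again.
- release (a joint): Release lever, a small dark steel lever hinged under the handle: 0 at rest (sprung), grows to 0.85 rad as its tail is pressed down. With the handle locked, 3 to 5 N on the tail levers the handle back past dead centre; the tail is then about 30 mm lower than at rest. The handle then springs up and follows the tail as that is let go.
- release_tip (a point): point on top of the release lever's tail, 45 mm beyond the handle's end; the tail is 22 mm wide, 6 mm thick, 52 mm long, and lies 15 to 50 mm lower than the handle's top face. Press here, downward. Nothing is below it down to the bench.
- glue: white glue bottle, 52 mm across, 130 mm high; a bystander.
- offcut: dark wooden offcut, 90 x 45 x 22 mm; a bystander.
- jar: small glass jar, 64 mm across, 75 mm high; a bystander.
There are look-alikes about, which are no part of the job. Of the things that look like the block, the smallest one is meant.

How it is judged (in metres and radians):
On the way, in this order (a step that is already met when the one before it is completed fails the run):
1. the block is home against the end stop (x of block in the frame of clamp between -0.0225 and -0.0175 m), for 0.2 s.
2. the clamp is locked by itself on the plate, which is fully down, with the robot off the clamp (all of step 1 and contact force between pad and plate above 30 N and z of plate in the frame of block below 0.0355 m and contact force between the fingers and clamp below 0.5 N), for 0.3 s.
3. the release lever is pressed while the clamp is still locked (value of joint release above 0.15 rad and contact force between pad and plate above 20 N), for 0.02 s.
At the end, for the whole second after the job is handed in: The plate is within 1.5 mm of fully down on the block, the block is within 2.5 mm of its home place against the stop, the clamp is open with the pad at least 3 mm clear above the plate, the release lever is back at rest (under 0.1 rad), and everything is at rest (all of step 1 and z of plate in the frame of block below 0.0355 m and contact force between pad and plate below 0.1 N and z of pad_face in the frame of block above 0.043 m and value of joint release below 0.1 rad and linear speed of block below 0.01 m/s and linear speed of handle below 0.02 m/s); the robot touches nothing.
It fails at once if the clamp (handle, release lever) is forced (over 40 N) (contact force between the fingers and clamp above 40 N).
It fails at once if the block is pushed or gripped with more than 30 N (contact force between the fingers and block above 30 N).
It fails at once if the plate is pressed by the robot instead of the clamp (contact force between the fingers and plate above 2 N).
It fails at once if a bystander is disturbed (moved over 20 mm) (distance of any of glue, offcut, jar from where it was at the start of the episode above 0.02 m).
It also fails if it takes over 59 s, if anything falls off the work surface, if the arm or the gripper's body presses on something with over 40 N, if the wrist force passes 120 N, or if a joint passes its speed limit or range.

## Robot

A 6-joint arm with a two-finger parallel gripper is mounted at the origin on the work surface. World frame = base frame: x ahead of the robot, y to its left, z up, the work surface at z = 0. Lengths are in mm, angles in rad, forces in N, time in s.
With the tool pointing down it reaches from about 150 to 775 mm from the base axis. Payload 6.1 kg.
Tool frame: the origin (TCP) lies on the centre line of the jaws, within the pads' length; the fingertips stand 14 mm ahead of it and the grasp point (between the pads) lies 5 mm behind it (env.tip_reach is the distance from the TCP to the fingertips, in mm); z points along the fingers, y is the direction in which the jaws open and shut (so a half turn about z gives the same grasp; the last joint's range is limited). The gripper opens to 85 mm and grips with 20 to 120 N. Pads are 22 mm wide; open, the fingers measure 114 mm over their backs; the gripper's body (76 mm by 85 mm) begins 54 mm behind the grasp point. The pads swing forward as they close: fully open they stand 13 mm farther back than shut.
Start: joints at [1.19, 0.126, -0.04, 1.405, 0, 1.571], TCP at [195.116, 487.379, 245.295] pointing down, gripper open.
Joint ranges: [-2.72, 2.72], [-0.95, 1.95], [-1.27, 1.35], [-1.78, 2.02], [-1.46, 1.47], [-3.14, 3.14]. Speed limits (rad/s): [2.39, 2.39, 3.01, 3.14, 3.14, 3.14].

## Interface

Orientations are given as a unit quaternion [w, x, y, z].
In Python, from cell import monitor, snapshot, order, env gives the robot as it stands.
- The arm moves only by the tool servo_tool, never from a script. Its argument "deltas" is a list of rows, each a list of 4 numbers: the shift along the tool's x, y, z in cm, then the turn about the tool's z in degrees. A call has 1 to 20 rows; each row is the pose to reach, as a shift and turn from the pose commanded when the call began, along the tool's axes at that moment; what a row does not reach only later rows make up. A row lasts 1/12 s, in which the tool goes at most 41.7 mm and 7.16 degrees, less where a joint would pass 70% of its speed; a pose out of reach is approached as far as the arm can. A call with a gripper value outside its range is refused whole. "grip" is the opening in per cent of the stroke, from 0 (shut) to 100 (fully open), set as the call begins (left out, the last holds). The fingers move at their own pace and stop on an object; the grip force is fixed at half the most. Time passes only in rows, so rows that repeat a pose let the fingers close. It gives the time, the measured TCP pose, the force and the opening at its end, in the units of the state.
- monitor.sense(): the state, without advancing time (a new reading comes with each control period).
- snapshot(name): name is "scene" or "top"; returns a dict with "image" (384x512x3 uint8, blue, green, red), "K" (3x3 intrinsics, pixels), "xyz" and "rotation" of the camera in the world. Camera axes: x right, y down, z forward; pixel columns grow to the right and rows downward; lengths in mm; the calibration is good to about 2 mm. A picture is of the moment at which its call begins. There is no depth.
- order.sign_off(): hands the job in, once; it reports no verdict.
The state is a dict: "time": time; "joint_pos": joint angles; "qvel": joint speeds; "effort": joint torques, N m; "tcp_pos": TCP position; "tool_rot": TCP orientation; "wrist_force": force on the tool from outside, world axes, zero at the start; "torque": the same for the moment, N m; "gripper_width": finger opening in mm.
Only numpy, scipy, OpenCV 4.12 (cv2) and the standard library are available. Lean on these libraries where they do the work, as an engineer would, in place of code of your own. Each camera call takes 0.05 s, during which the arm holds its last target.

## Working session

There is one attempt and no reset: what is moved stays moved. The work goes in short steps, Python scripts to look and compute and a tool call to move; the robot and the scene stay as the last step left them, time stands still between calls to the robot, and variables do not carry over. Pictures are saved under pics/ and viewed, and the job is handed in when it is done.

Besides the shell and the picture viewer there is one more tool, called after ">>>" as name(argument=value, ...) on one line, values as JSON. servo_tool: Moves the arm, as the interface text tells. Its arguments: {"type":"object","properties":{"deltas":{"type":"array"},"grip":{"type":"number"}},"required":["deltas"]}

```bash
mkdir -p pics && ls && python3 - <<'E'
from cell import monitor, snapshot, order, env
import cv2
s=monitor.sense(); print(s)
for n in ("scene","top"):
    d=snapshot(n); cv2.imwrite(f"pics/{n}0.png",d["image"]); print(n,d["K"],d["xyz"],d["rotation"])
E
```

```text
pics
{'time': 0.0, 'joint_pos': array([ 1.18999182e+00,  1.26362264e-01, -4.06238449e-02,  1.40533919e+00,
        1.74190348e-05,  1.57080615e+00]), 'qvel': array([ 0.00065247, -0.00087091,  0.00079187, -0.00031384,  0.00114505,
       -0.00192149]), 'effort': array([-9.57218908e-04, -4.35918903e+01,  3.52922630e+01,  1.72445783e-02,
       -2.47923862e-05, -5.94000795e-06]), 'tcp_pos': array([194.9839789 , 487.05200998, 244.53046875]), 'tool_rot': array([-1.53230070e-04,  1.89258669e-01,  9.81926969e-01, -7.49021129e-04]), 'wrist_force': array([-0.1888448 ,  0.02141399, -0.68984682]), 'torque': array([-0.01437812, -0.00867998,  0.0082943 ]), 'gripper_width': 85.33987797304516}
scene [[395.23555797   0.         254.37210178]
 [  0.         395.23555797 187.34833465]
 [  0.           0.           1.        ]] [1219.20888554  -55.86264214 1095.77606251] [-0.22609838  0.68931527  0.65028108 -0.22551829]
top [[421.24318029   0.         253.65201976]
 [  0.         421.24318029 194.90782598]
 [  0.           0.           1.        ]] [ 375.16962982  -35.21303406 1619.81224792] [-0.01991069  0.71193769 -0.70144855  0.02679963]
```

View pics/scene0.png

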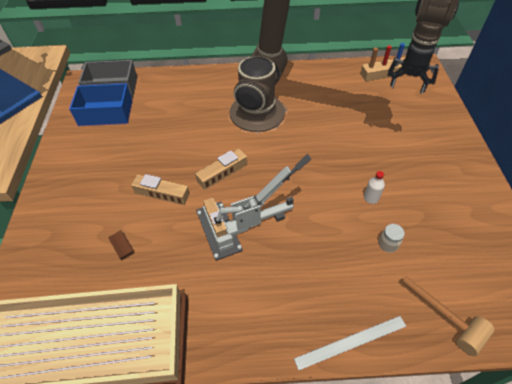

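View pics/top0.png

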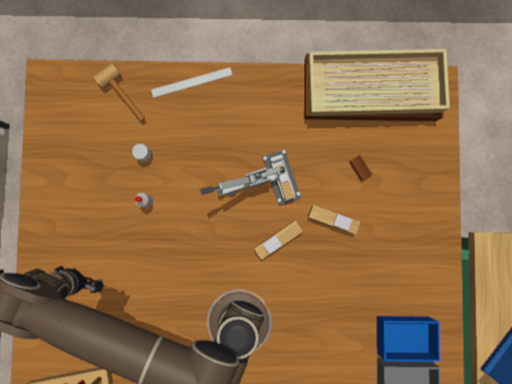

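```bash
cat > h.py <<'E'
import numpy as np, cv2
from scipy.spatial.transform import Rotation as R
def cam(d):
    q=np.array(d["rotation"],float)
    if q.ndim==2: return np.array(d["K"]),np.array(d["xyz"]),q
    return np.array(d["K"]),np.array(d["xyz"]),R.from_quat([q[1],q[2],q[3],q[0]]).as_matrix()
def ray(d,u,v):
    K,c,M=cam(d); r=M@np.linalg.solve(K,[u,v,1.]); return c,r/np.linalg.norm(r)
def onz(d,u,v,z):
    c,r=ray(d,u,v); return c+r*(z-c[2])/r[2]
def proj(d,p):
    K,c,M=cam(d); q=K@(M.T@(np.array(p,float)-c)); return q[:2]/q[2]
def tri(d1,p1,d2,p2):
    A=[];b=[]
    c1,r1=ray(d1,*p1);c2,r2=ray(d2,*p2)
    t=np.linalg.lstsq(np.c_[r1,-r2],c2-c1,rcond=None)[0]
    a=c1+t[0]*r1;b=c2+t[1]*r2
    return (a+b)/2,np.linalg.norm(a-b)
E
python3 - <<'E'
from cell import snapshot
import cv2,pickle
D={n:snapshot(n) for n in("scene","top")}
pickle.dump(D,open("D0.pkl","wb"))
c=D["scene"]["image"][140:265,120:330]; cv2.imwrite("pics/s1.png",cv2.resize(c,None,fx=3.8,fy=3.8,interpolation=cv2.INTER_CUBIC))
c=D["top"]["image"][140:265,190:365]; cv2.imwrite("pics/t1.png",cv2.resize(c,None,fx=4.5,fy=4.5,interpolation=cv2.INTER_CUBIC))
E
```

```text
(no output)
```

View pics/s1.png

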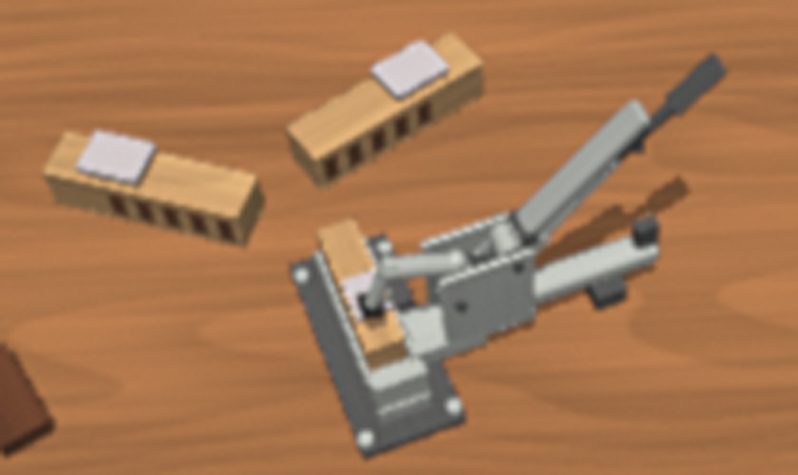

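View pics/t1.png

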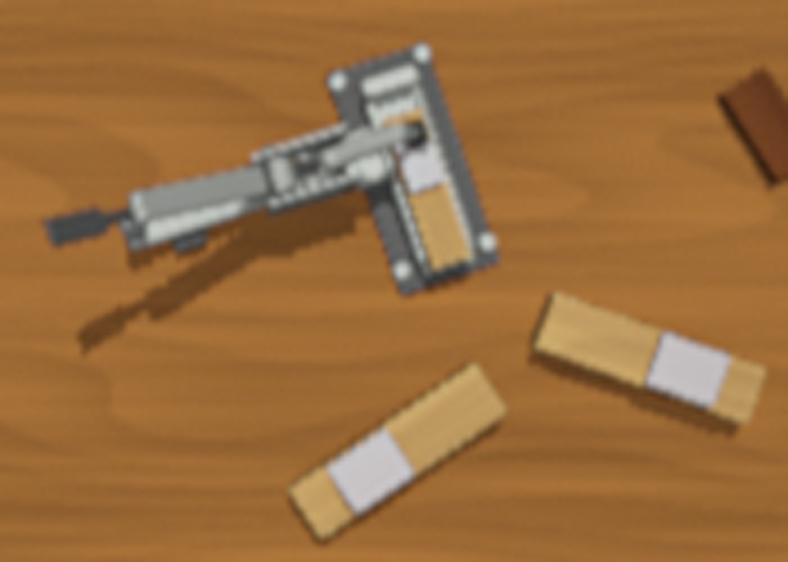

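```bash
python3 - <<'E'
import pickle,numpy as np
from h import *
D=pickle.load(open("D0.pkl","rb"));S,T=D["scene"],D["top"]
f=lambda p:(p[0]/3.8+120-.37,p[1]/3.8+140-.37)
g=lambda p:(p[0]/4.5+190-.39,p[1]/4.5+140-.39)
np.set_printoptions(precision=1,suppress=True)
# bolts: stopside-handle, stopside-far, rear-far, rear-handle
bt=[(338,82),(422,53),(487,242),(402,270)]
bs=[(455,406),(366,438),(301,274),(385,245)]
P=[]
for a,b in zip(bt,bs):
    p,e=tri(T,g(a),S,f(b)); P.append(p); print("bolt",p,e)
P=np.array(P)
d=(P[0]-P[3])+(P[1]-P[2]); print("x yaw",np.degrees(np.arctan2(d[1],d[0])))
d=(P[0]-P[1])+(P[3]-P[2]); print("y yaw",np.degrees(np.arctan2(d[1],d[0])), "centre",P.mean(0))
for n,a,b in [("tail end mid",(48,230),(715,65)),("handle end mid",(135,215),(640,110)),]:
    print(n,*tri(T,g(a),S,f(b)))
for a in [(428,270),(472,262)]: print("rear top T",onz(T,*g(a),64))
for a in [(320,230),(352,220)]: print("rear top S",onz(S,*f(a),64))
print(proj(T,P[0]),g(bt[0]))
E
```

```text
bolt [624.6 -89.8  16.6] 1.3797360003217294
bolt [ 650.3 -161.3   18.9] 0.8451849473523666
bolt [ 489.5 -218.1   19.4] 0.5017953329417919
bolt [ 464.6 -145.9   20.7] 1.189632107131383
x yaw 19.398888290617624
y yaw 109.3979759962973 centre [ 557.3 -153.8   18.9]
tail end mid [476.7 123.8 249.6] 4.784102406937632
handle end mid [491.3  65.3 219. ] 0.6728629208611661
rear top T [ 462.5 -164.9   64. ]
rear top T [ 469.7 -201.1   64. ]
rear top S [ 476.1 -196.6   64. ]
rear top S [ 467.4 -169.7   64. ]
[264.5 157.8] (264.7211111111111, 157.83222222222224)
```

```bash
python3 - <<'E'
import pickle,cv2
D=pickle.load(open("D0.pkl","rb"));S,T=D["scene"]["image"],D["top"]["image"]
c=S[185:265,190:300]; cv2.imwrite("pics/s2.png",cv2.resize(c,None,fx=7,fy=7,interpolation=cv2.INTER_CUBIC))
c=T[145:210,245:305]; cv2.imwrite("pics/t2.png",cv2.resize(c,None,fx=9,fy=9,interpolation=cv2.INTER_CUBIC))
E
```

```text
(no output)
```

View pics/s2.png

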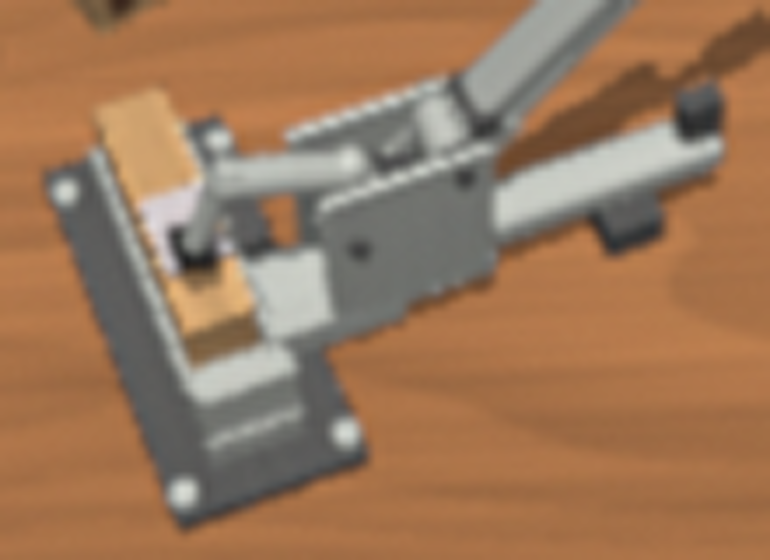

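View pics/t2.png

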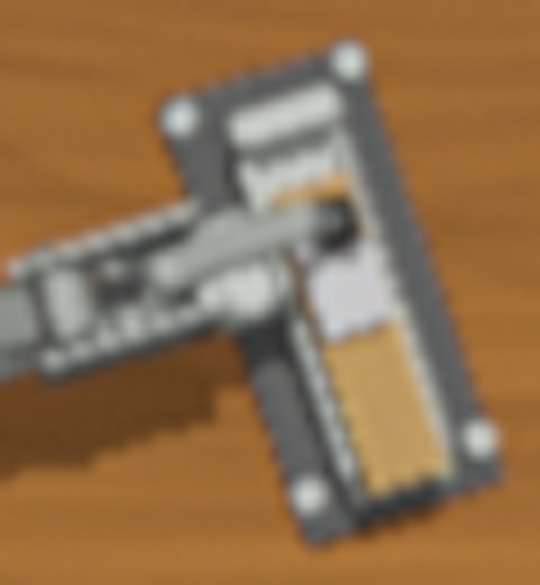

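```bash
python3 - <<'E'
import pickle,numpy as np
from h import *
D=pickle.load(open("D0.pkl","rb"));S,T=D["scene"],D["top"]
f=lambda p:(p[0]/7+190-.43,p[1]/7+185-.43)
g=lambda p:(p[0]/9+245-.44,p[1]/9+145-.44)
np.set_printoptions(precision=1,suppress=True)
def show(n,Pw):
    print(n,Pw)
yaw=np.radians(19.4);ex=np.array([np.cos(yaw),np.sin(yaw),0]);ey=np.array([-ex[1],ex[0],0])
c=np.array([557.3,-153.8,0])
def cl(p): return np.array([(p-c)@ex,(p-c)@ey])
for n,a in [("stop faceedge T",(238,150)),("",(342,117)),("stop back T",(230,122)),("",(333,86))]:
    p=onz(T,*g(a),62);print(n,p,cl(p))
for n,a in [("stop faceedge S",(190,380)),("",(283,346)),("stop back S",(205,405)),("",(297,366))]:
    p=onz(S,*f(a),62);print(n,p,cl(p))
for n,a in [("rear T",(372,495)),("",(450,472))]:
    p=onz(T,*g(a),64);print(n,p,cl(p))
for n,a in [("rear S",(93,108)),("",(165,90)),("front S",(188,340)),("",(253,308))]:
    p=onz(S,*f(a),64);print(n,p,cl(p))
for n,a in [("plate rear T",(333,340)),("",(398,318)),]:
    p=onz(T,*g(a),75);print(n,p,cl(p))
P=tri(T,g((335,220)),S,f((195,245)));print("pad",P,cl(P[0]))
E
```

```text
stop faceedge T [ 605.2 -112.5   62. ] [58.9 23.1]
 [ 619.6 -155.5   62. ] [ 58.2 -22.3]
stop back T [ 616.8 -109.1   62. ] [71.  22.4]
 [ 632.5 -151.6   62. ] [ 71.7 -22.9]
stop faceedge S [ 619.7 -154.7   62. ] [ 58.6 -21.6]
 [ 605.4 -114.7   62. ] [58.4 20.9]
stop back S [ 632.3 -148.3   62. ] [ 72.6 -19.7]
 [ 615.7 -108.8   62. ] [70. 23.]
rear T [ 462.8 -169.2   64. ] [-94.3  16.8]
 [ 472.7 -201.3   64. ] [-95.5 -16.7]
rear S [ 475.2 -199.7   64. ] [-92.7 -16.1]
 [ 467.2 -166.8   64. ] [-89.3  17.7]
front S [ 601.1 -155.5   64. ] [ 40.7 -16.1]
 [ 586.7 -127.3   64. ] [36.6 15.2]
plate rear T [ 525.5 -151.7   75. ] [-29.3  12.6]
 [ 534.9 -178.3   75. ] [-29.2 -15.6]
pad (array([ 572.4, -150.2,   94.6]), np.float64(0.7331786477319475)) [15.4 -1.6]
```

```bash
cat >> h.py <<'E'
O=np.array([570.1,-149.3,0]);YAW=19.4
EX=np.array([np.cos(np.radians(YAW)),np.sin(np.radians(YAW)),0]);EY=np.array([-EX[1],EX[0],0]);EZ=np.array([0,0,1.])
def W(x,y,z): return O+x*EX+y*EY+z*EZ
def C(p): p=np.array(p)-O; return np.array([p@EX,p@EY,p[2]])
def toolR(s): q=s["tool_rot"]; return R.from_quat([q[1],q[2],q[3],q[0]]).as_matrix()
E
python3 - <<'E'
from cell import monitor,env
from h import *; import pickle
np.set_printoptions(precision=2,suppress=True)
D=pickle.load(open("D0.pkl","rb"));T=D["top"]
print(env.tip_reach)
s=monitor.sense();M=toolR(s)
print(M)
t=W(-145,0,245.3); print(t, (t-np.array([195.116,487.379,245.3]))@M/10, "yaw",np.degrees(np.arctan2(M[1,0],M[0,0])))
for n,p in [("A",(277.8,240)),("B",(334,219)),("glue",(143,200)),("jar",(142,154)),("offcut",(360,167))]:
    w=onz(T,*p,30);print(n,w,C(w))
# handle estimate
for L in (160,):
  for th in (41,45,49):
    a=np.radians(th); p=W(0,115+L*np.cos(a)-7*np.sin(a),112+L*np.sin(a)+7*np.cos(a)); print(th,p,proj(T,p),proj(D["scene"],p))
E
```

```text
14.0
[[-0.93  0.37 -0.  ]
 [ 0.37  0.93 -0.  ]
 [-0.   -0.   -1.  ]]
[ 433.33 -197.46  245.3 ] [-47.57 -54.73   0.06] yaw 158.1830366952627
A [ 312.04 -143.16   30.  ] [-241.37   91.51   30.  ]
B [ 393.93 -354.61   30.  ] [-234.36 -135.14   30.  ]
glue [454.91 366.84  30.  ] [ 62.79 525.09  30.  ]
jar [629.68 376.18  30.  ] [230.74 475.86  30.  ]
offcut [ 593.15 -453.46   30.  ] [ -79.29 -294.55   30.  ]
41 [493.32  68.74 222.25] [218.63 186.71] [289.48 168.32]
45 [495.97  61.22 230.09] [220.75 185.74] [287.1 167.4]
49 [498.79  53.2  237.35] [223.05 184.73] [284.51 166.65]
```

>>> servo_tool(deltas=[[-1.2,-1.4,0,-1],[-3.6,-4.1,0,-3],[-6,-6.9,0,-5],[-8.6,-9.9,0,-7.2],[-11.3,-13,0,-9.5],[-14,-16.1,0,-12],[-16.7,-19.2,0,-14.4],[-19.4,-22.3,0,-16.8],[-22.1,-25.4,0,-19.2],[-24.8,-28.5,0,-21.6],[-27.5,-31.6,0,-24],[-30.2,-34.7,0,-26.4],[-32.9,-37.8,0,-28.8],[-35.6,-40.9,0,-31.2],[-38.3,-44,0,-33.6],[-41,-47.1,0,-36],[-43.6,-50.1,0,-38.2],[-45.7,-52.5,0,-40],[-47.1,-54.2,0,-41],[-47.6,-54.7,0,-41.2]], grip=0)

```text
time: 1.87
tcp_pos: [434.2, -200.2, 244.5]
tool_rot: [-0.0, -0.167, 0.986, -0.0]
wrist_force: [-0.7, -0.1, 0.4]
gripper_width: -0.1
```

>>> servo_tool(deltas=[[0,0,2,0],[0,0,5,0],[0,0,8.5,0],[0,0,12,0],[0,0,15,0],[0,0,17,0],[0,0,18.2,0],[0,0,18.6,0],[0,0,18.6,0],[0,0,18.6,0]])

```text
time: 2.7
tcp_pos: [434.1, -197.1, 60.0]
tool_rot: [0.0, -0.169, 0.986, -0.0]
wrist_force: [-0.4, -0.9, -0.1]
gripper_width: -0.2
```

```bash
python3 - <<'E'
from cell import monitor,snapshot
from h import *
s=monitor.sense(); print(s["tcp_pos"],C(s["tcp_pos"]),s["wrist_force"],np.degrees(np.arctan2(*toolR(s)[[1,0],0])))
d=snapshot("scene"); cv2.imwrite("pics/s3.png",cv2.resize(d["image"][150:270,170:320],None,fx=5,fy=5,interpolation=cv2.INTER_CUBIC))
E
```

```text
[ 434.07838607 -197.1275069    60.04953558] [-1.44185107e+02  6.91050615e-02  6.00495356e+01] [-0.36062171 -0.88273145 -0.12775935] -160.59774400208525
```

View pics/s3.png

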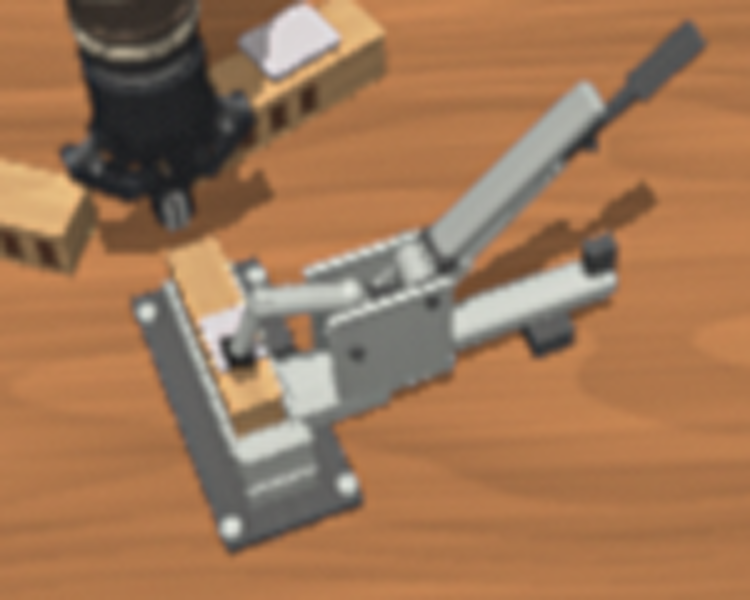

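>>> servo_tool(deltas=[[-0.5,0,0,0],[-1.1,0,0,0],[-1.6,0,0,0],[-2,0,0,0],[-2.3,0,0,0],[-2.6,0,0,0],[-2.9,0,0,0],[-3.2,0,0,0],[-3.5,0,0,0],[-3.7,0,0,0],[-3.9,0,0,0],[-4.1,0,0,0]])

```text
time: 3.75
tcp_pos: [472.5, -183.7, 59.3]
tool_rot: [-0.0, -0.168, 0.986, 0.0]
wrist_force: [-1.6, -1.3, 1.9]
gripper_width: 0.2
```

>>> servo_tool(deltas=[[-0.05,0,0,0],[-0.1,0,0,0],[-0.15,0,0,0],[-0.2,0,0,0]])

```text
time: 4.08
tcp_pos: [474.3, -183.0, 59.3]
tool_rot: [0.0, -0.168, 0.986, 0.0]
wrist_force: [-1.7, -0.9, 0.7]
gripper_width: 0.2
```

>>> servo_tool(deltas=[[-0.05,0,0,0],[-0.1,0,0,0],[-0.15,0,0,0],[-0.2,0,0,0]])

```text
time: 4.42
tcp_pos: [476.2, -182.4, 59.3]
tool_rot: [0.0, -0.168, 0.986, 0.0]
wrist_force: [-1.0, -0.4, 0.2]
gripper_width: 0.2
```

>>> servo_tool(deltas=[[-0.05,0,0,0],[-0.1,0,0,0],[-0.15,0,0,0]])

```text
time: 4.67
tcp_pos: [477.7, -181.9, 59.3]
tool_rot: [0.0, -0.168, 0.986, 0.0]
wrist_force: [-1.8, -1.6, 0.2]
gripper_width: -0.1
```

>>> servo_tool(deltas=[[-0.05,0,0,0],[-0.1,0,0,0],[-0.1,0,0,0]])

```text
time: 4.92
tcp_pos: [478.7, -181.5, 59.3]
tool_rot: [0.0, -0.168, 0.986, 0.0]
wrist_force: [-0.7, 0.3, -0.3]
gripper_width: 0.1
```

```bash
python3 - <<'E'
from cell import monitor,snapshot
from h import *
import pickle
s=monitor.sense(); print(s["tcp_pos"],C(s["tcp_pos"]),s["wrist_force"])
D={n:snapshot(n) for n in("scene","top")};pickle.dump(D,open("D1.pkl","wb"))
a=cv2.resize(D["scene"]["image"][185:265,190:260],None,fx=7,fy=7,interpolation=cv2.INTER_CUBIC)
b=cv2.resize(D["top"]["image"][145:215,255:305],None,fx=8,fy=8,interpolation=cv2.INTER_CUBIC)
cv2.imwrite("pics/s4.png",a);cv2.imwrite("pics/t4.png",b)
f=lambda p:(p[0]/7+190-.43,p[1]/7+185-.43)
E
```

```text
[ 478.68443889 -181.5067676    59.27713555] [-9.69230649e+01 -1.34566886e-02  5.92771355e+01] [-0.67481716  0.32766494 -0.25456448]
```

View pics/s4.png

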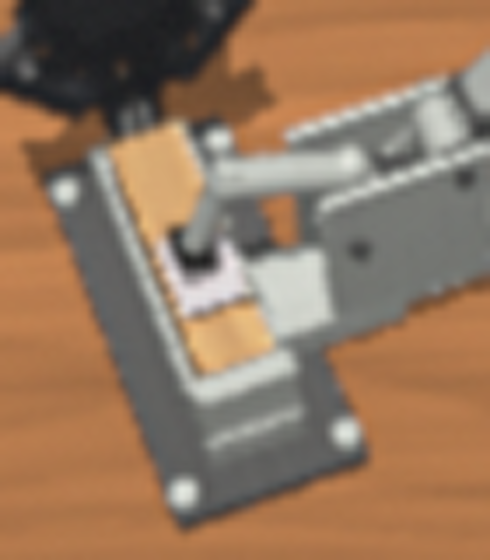

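View pics/t4.png

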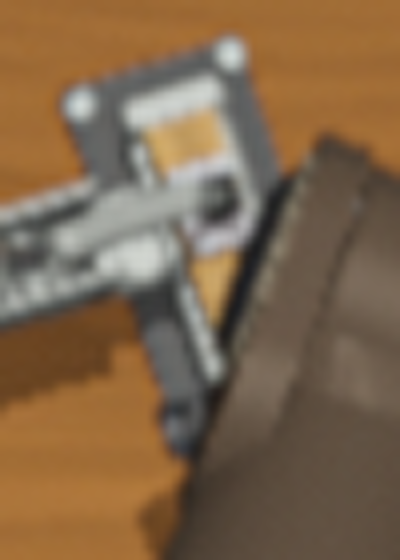

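>>> servo_tool(deltas=[[-0.05,0,0,0],[-0.05,0,0,0]])

```text
time: 5.18
tcp_pos: [479.0, -181.4, 59.3]
tool_rot: [0.0, -0.168, 0.986, -0.0]
wrist_force: [-1.3, -0.5, -0.3]
gripper_width: 0.2
```

>>> servo_tool(deltas=[[-0.05,0,0,0],[-0.05,0,0,0]])

```text
time: 5.35
tcp_pos: [479.2, -181.3, 59.3]
tool_rot: [-0.0, -0.168, 0.986, -0.0]
wrist_force: [-2.5, -0.8, 1.2]
gripper_width: 0.2
```

>>> servo_tool(deltas=[[-0.05,0,0,0],[-0.05,0,0,0]])

```text
time: 5.52
tcp_pos: [479.2, -181.3, 59.3]
tool_rot: [-0.001, -0.168, 0.986, -0.0]
wrist_force: [-4.9, -2.2, 2.5]
gripper_width: 0.4
```

>>> servo_tool(deltas=[[0,0,0,0],[0,0,0,0],[0.3,0,0,0],[1,0,0,0],[2,0,0,0],[3,0,0,0],[3,0,-1.5,0],[3,0,-4.5,0],[3,0,-8,0],[3,0,-12,0],[3,0,-16,0],[3,0,-20,0],[3,0,-23.5,0],[3,0,-25.5,0],[3,0,-26,0]])

```text
time: 6.77
tcp_pos: [451.9, -191.7, 323.7]
tool_rot: [0.003, -0.168, 0.986, -0.002]
wrist_force: [0.3, -0.4, -0.2]
gripper_width: 0.1
```

>>> servo_tool(deltas=[[-0.4,0.6,0,6],[-1.2,1.8,0,12],[-2.3,3.5,0,18],[-3.5,5.3,0,24],[-4.7,7.1,0,30],[-5.9,8.9,0,36],[-7.1,10.7,0,42],[-8.3,12.5,0,48],[-9.5,14.3,0,54],[-10.7,16.1,0,60],[-11.7,17.6,0,66],[-12.4,18.6,0,72],[-12.6,19,0,78],[-12.6,19,0,84],[-12.6,19,0,90],[-12.6,19,0,90]])

```text
time: 8.1
tcp_pos: [506.8, 29.8, 318.2]
tool_rot: [-0.001, 0.579, 0.815, -0.0]
wrist_force: [-0.3, -0.2, 0.2]
gripper_width: -0.3
```

```bash
python3 - <<'E'
from cell import monitor,snapshot
from h import *
import pickle
s=monitor.sense(); print(s["time"],s["tcp_pos"],C(s["tcp_pos"]),s["wrist_force"],toolR(s))
D={n:snapshot(n) for n in("scene","top")};pickle.dump(D,open("D2.pkl","wb"))
a=cv2.resize(D["scene"]["image"][110:265,190:330],None,fx=5,fy=3.8,interpolation=cv2.INTER_CUBIC)
a=cv2.resize(D["scene"]["image"][110:260,185:325],None,fx=4,fy=4,interpolation=cv2.INTER_CUBIC)
cv2.imwrite("pics/s5.png",a)
cv2.imwrite("pics/t5.png",cv2.resize(D["top"]["image"][130:230,190:310],None,fx=5,fy=5,interpolation=cv2.INTER_CUBIC))
E
```

```text
8.1 [506.8292425   29.8130261  318.23841712] [-1.84026576e-01  1.89959551e+02  3.18238417e+02] [-0.28016637 -0.20426376  0.22714344] [[-3.29537578e-01  9.44141285e-01 -1.48938400e-03]
 [ 9.44142322e-01  3.29537972e-01  2.00018193e-05]
 [ 5.09693127e-04 -1.39959912e-03 -9.99998891e-01]]
```

View pics/s5.png

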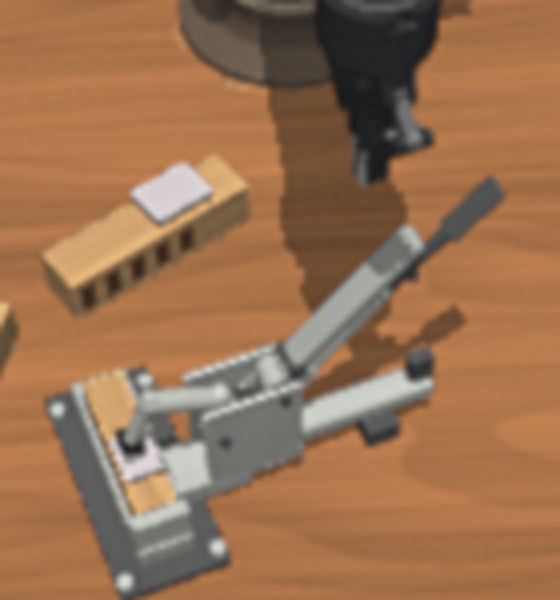

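View pics/t5.png

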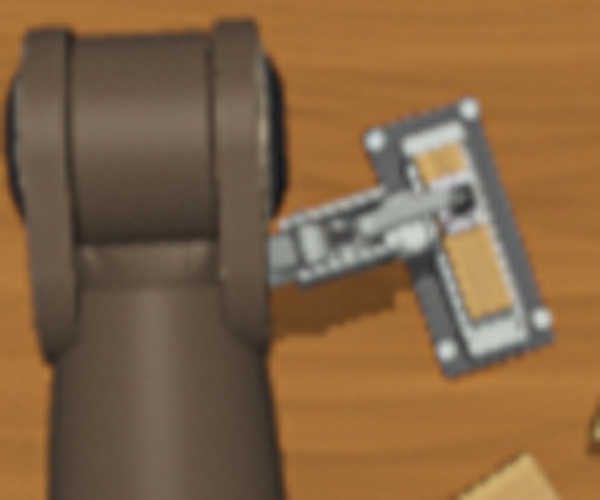

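```bash
python3 - <<'E'
import numpy as np
for t in range(52,-11,-2):
    a=np.radians(t);y=115+135*np.cos(a)-7*np.sin(a)-11;z=112+135*np.sin(a)+7*np.cos(a)+14
    print(t,round((y-190)/10,2),round((319.3-z)/10,2))
E
```

```text
52 -0.84 8.26
50 -0.46 8.54
48 -0.09 8.83
46 0.27 9.13
44 0.62 9.45
42 0.96 9.78
40 1.29 10.12
38 1.61 10.47
36 1.91 10.83
34 2.2 11.2
32 2.48 11.58
30 2.74 11.97
28 2.99 12.37
26 3.23 12.78
24 3.45 13.2
22 3.65 13.62
20 3.85 14.05
18 4.02 14.49
16 4.18 14.94
14 4.33 15.38
12 4.46 15.84
10 4.57 16.3
8 4.67 16.76
6 4.75 17.22
4 4.82 17.69
2 4.87 18.16
0 4.9 18.63
-2 4.92 19.1
-4 4.92 19.57
-6 4.9 20.04
-8 4.87 20.52
-10 4.82 20.98
```

>>> servo_tool(deltas=[[-0.1,0,1,0],[-0.3,0,3,0],[-0.5,0,5.5,0],[-0.5,0,7.5,0],[-0.46,0,8.54,0],[-0.09,0,8.83,0],[0.27,0,9.13,0],[0.62,0,9.45,0],[0.96,0,9.78,0],[1.29,0,10.12,0],[1.61,0,10.47,0],[1.91,0,10.83,0]])

```text
time: 9.2
tcp_pos: [501.4, 48.6, 211.4]
tool_rot: [0.001, 0.578, 0.816, 0.001]
wrist_force: [1.1, -0.1, 2.0]
gripper_width: 0.0
```

>>> servo_tool(deltas=[[0.29,0,0.37,0],[0.57,0,0.75,0],[0.83,0,1.14,0],[1.08,0,1.54,0],[1.32,0,1.95,0],[1.54,0,2.37,0],[1.74,0,2.79,0],[1.94,0,3.22,0]])

```text
time: 9.87
tcp_pos: [494.9, 67.1, 179.3]
tool_rot: [0.0, 0.578, 0.816, 0.001]
wrist_force: [-1.9, 2.0, 8.2]
gripper_width: -0.1
```

```bash
python3 - <<'E'
from cell import monitor,snapshot
from h import *
s=monitor.sense(); print(s["time"],s["tcp_pos"],C(s["tcp_pos"]),s["wrist_force"],s["torque"])
d=snapshot("scene")
cv2.imwrite("pics/s6.png",cv2.resize(d["image"][130:260,185:325],None,fx=4.5,fy=4.5,interpolation=cv2.INTER_CUBIC))
E
```

```text
9.8667 [494.90888494  67.10427458 179.30939808] [  0.95912538 229.09298095 179.30939808] [-1.89146994  1.95969751  8.15422113] [0.40250354 0.27462763 0.02631757]
```

View pics/s6.png

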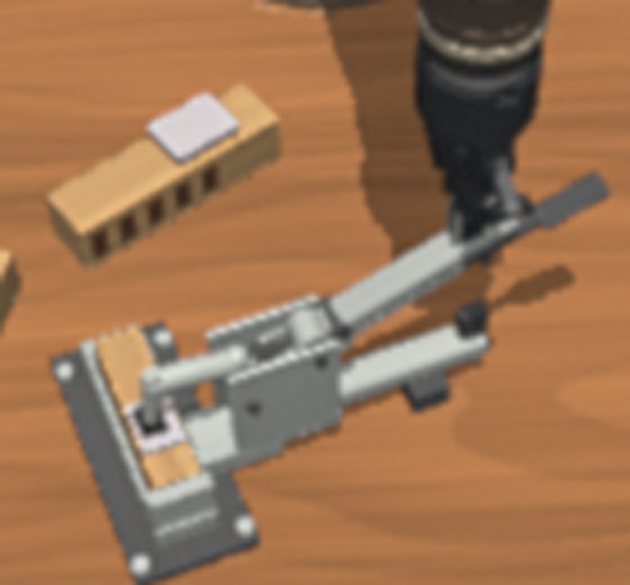

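>>> servo_tool(deltas=[[0.09,0,0.22,0],[0.17,0,0.44,0],[0.25,0,0.67,0],[0.33,0,0.89,0]])

```text
time: 10.25
tcp_pos: [493.8, 70.4, 170.8]
tool_rot: [0.0, 0.578, 0.816, 0.001]
wrist_force: [-2.0, 3.9, 9.0]
gripper_width: 0.2
```

>>> servo_tool(deltas=[[0.08,0,0.22,0],[0.15,0,0.44,0]])

```text
time: 10.42
tcp_pos: [493.3, 71.9, 166.4]
tool_rot: [-0.0, 0.578, 0.816, 0.001]
wrist_force: [-1.4, 2.4, 9.3]
gripper_width: 0.4
```

>>> servo_tool(deltas=[[0.07,0,0.23,0],[0.13,0,0.46,0]])

```text
time: 10.58
tcp_pos: [492.8, 73.2, 161.7]
tool_rot: [-0.0, 0.578, 0.816, 0.001]
wrist_force: [-2.2, 3.5, 8.4]
gripper_width: -0.2
```

>>> servo_tool(deltas=[[0.06,0,0.23,0],[0.11,0,0.46,0]])

```text
time: 10.75
tcp_pos: [492.3, 74.4, 157.0]
tool_rot: [-0.0, 0.578, 0.816, 0.001]
wrist_force: [-2.5, 4.6, 7.1]
gripper_width: 0.1
```

>>> servo_tool(deltas=[[0.05,0,0.23,0],[0.1,0,0.46,0]])

```text
time: 10.92
tcp_pos: [492.0, 75.2, 152.2]
tool_rot: [-0.0, 0.578, 0.816, 0.001]
wrist_force: [-1.2, 4.5, 6.6]
gripper_width: 0.1
```

>>> servo_tool(deltas=[[0.04,0,0.23,0],[0.08,0,0.46,0]])

```text
time: 11.08
tcp_pos: [491.8, 75.8, 147.4]
tool_rot: [-0.0, 0.578, 0.816, 0.001]
wrist_force: [-0.4, 2.7, 4.8]
gripper_width: -0.0
```

>>> servo_tool(deltas=[[0.03,0,0.23,0],[0.07,0,0.47,0]])

```text
time: 11.25
tcp_pos: [491.5, 76.1, 142.3]
tool_rot: [-0.0, 0.578, 0.816, 0.001]
wrist_force: [-0.0, 2.6, 2.9]
gripper_width: 0.3
```

>>> servo_tool(deltas=[[0.02,0,0.23,0],[0.04,0,0.46,0]])

```text
time: 11.42
tcp_pos: [491.3, 75.9, 137.3]
tool_rot: [-0.0, 0.578, 0.816, -0.0]
wrist_force: [0.6, 1.4, 2.5]
gripper_width: 0.0
```

>>> servo_tool(deltas=[[0.01,0,0.23,0],[0.01,0,0.23,0]])

```text
time: 11.58
tcp_pos: [490.8, 75.5, 134.5]
tool_rot: [-0.0, 0.578, 0.816, -0.001]
wrist_force: [-0.6, -0.1, 0.0]
gripper_width: 0.2
```

>>> servo_tool(deltas=[[0.01,0,0.23,0],[0.01,0,0.23,0]])

```text
time: 11.75
tcp_pos: [490.8, 75.7, 132.5]
tool_rot: [-0.0, 0.578, 0.816, -0.001]
wrist_force: [-0.6, -0.4, -0.5]
gripper_width: -0.2
```

```bash
python3 - <<'E'
from cell import monitor,snapshot
from h import *
s=monitor.sense(); print(s["time"],s["tcp_pos"],C(s["tcp_pos"]),s["wrist_force"])
d=snapshot("scene")
cv2.imwrite("pics/s7.png",cv2.resize(d["image"][130:260,185:325],None,fx=4.5,fy=4.5,interpolation=cv2.INTER_CUBIC))
E
```

```text
11.75 [490.81820249  75.6928422  132.4540557 ] [-4.65106440e-02  2.38552678e+02  1.32454056e+02] [-0.62940363 -0.37640385 -0.5199752 ]
```

View pics/s7.png

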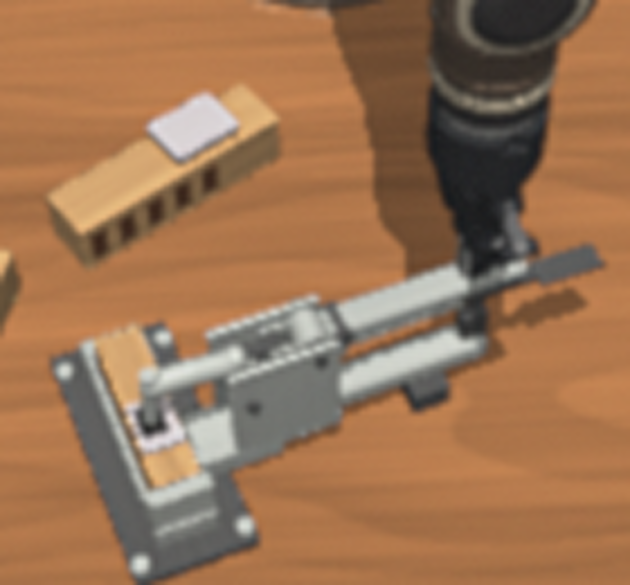

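>>> servo_tool(deltas=[[0,0,-0.2,0],[0,0,-1,0],[0,0,-2.5,0],[0,0,-4.5,0],[0,0,-6.5,0],[0,0,-8,0],[0,0,-8,0]])

```text
time: 12.38
tcp_pos: [492.8, 76.2, 217.2]
tool_rot: [0.002, 0.578, 0.816, 0.002]
wrist_force: [1.0, 0.8, -0.3]
gripper_width: 0.3
```

```bash
python3 - <<'E'
from cell import monitor,snapshot
from h import *
import pickle
s=monitor.sense(); print(s["time"],s["tcp_pos"],C(s["tcp_pos"]),s["wrist_force"])
D={n:snapshot(n) for n in("scene","top")};pickle.dump(D,open("D3.pkl","wb"))
cv2.imwrite("pics/s8.png",cv2.resize(D["scene"]["image"][150:250,205:325],None,fx=6,fy=6,interpolation=cv2.INTER_CUBIC))
cv2.imwrite("pics/t8.png",cv2.resize(D["top"]["image"][130:230,180:310],None,fx=5,fy=5,interpolation=cv2.INTER_CUBIC))
E
```

```text
12.3833 [492.78154406  76.21039621 217.20329221] [  1.97726894 238.38870115 217.20329221] [ 0.98799864  0.76641183 -0.28671945]
```

View pics/s8.png

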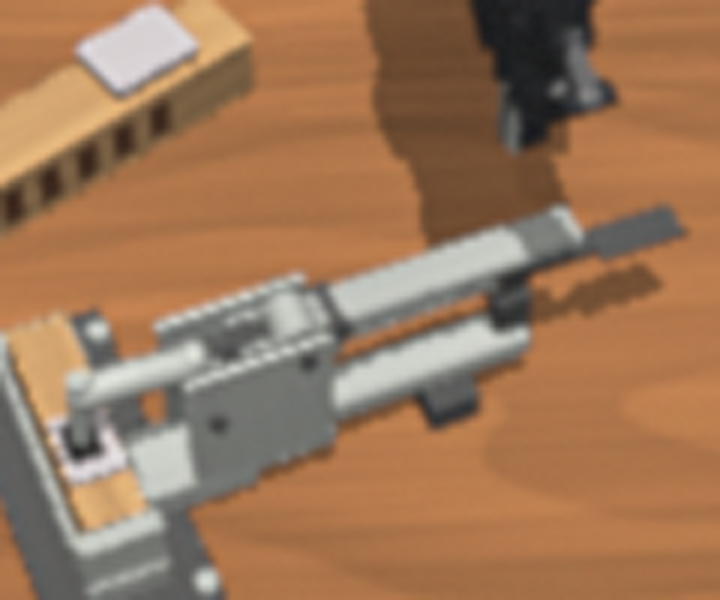

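View pics/t8.png

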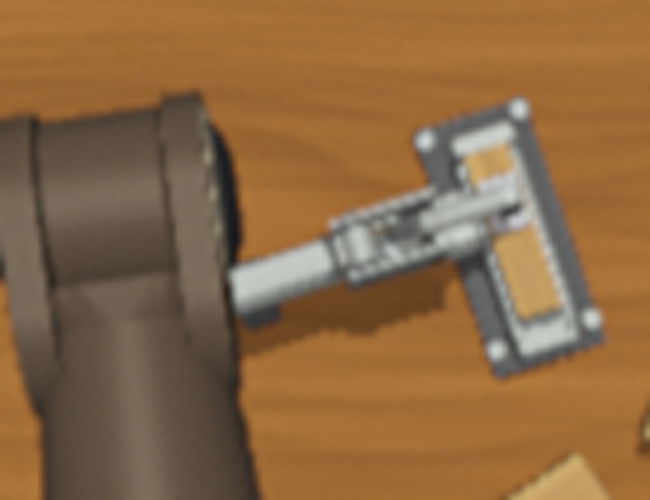

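```bash
python3 - <<'E'
import pickle
from h import *
np.set_printoptions(precision=1,suppress=True)
S=pickle.load(open("D3.pkl","rb"))["scene"]
f=lambda p:(p[0]/6+205-.42,p[1]/6+150-.42)
def onx(px,x0=0):
    c,r=ray(S,*f(px)); t=(x0-(c-O)@EX)/(r@EX); return C(c+t*r)
for n,p in [("handle end mid",(570,226)),("handle end +x corner",(582,243)),("tail start mid",(592,240)),("tail end mid",(676,222)),("tail mid",(638,232)),("handle near hinge",(335,305))]:
    print(n,onx(p))
print("corner at x=12",onx((582,243),12))
for th in (-6,-3,0,3,6):
    a=np.radians(th);q=[]
    for x,r in((0,160),(12,160)):
        p=proj(S,W(x,115+r*np.cos(a)-7*np.sin(a),112+r*np.sin(a)+7*np.cos(a)));q.append((p+.42-np.array([205,150]))*6)
    print(th,q)
E
```

```text
handle end mid [ -0.  272.6 110.9]
handle end +x corner [ -0.  281.3  91.6]
tail start mid [ -0.  287.2  91.1]
tail end mid [ -0.  338.4  80.4]
tail mid [ -0.  315.3  83.5]
handle near hinge [ -0.  139.8 113.3]
corner at x=12 [ 12.  273.7 110.3]
-6 [array([572.6, 234.6]), array([582.9, 251.6])]
-3 [array([574.3, 224.8]), array([584.6, 241.7])]
0 [array([575.2, 215.1]), array([585.7, 232.1])]
3 [array([575.5, 205.5]), array([585.9, 222.6])]
6 [array([574.9, 196.2]), array([585.4, 213.3])]
```

>>> servo_tool(deltas=[[1,0,0,0],[3,0,0,0],[5.5,0,0,0],[7.4,0,0,0],[8.4,0,0,0],[8.4,0,1,0],[8.4,0,3,0],[8.4,0,5.5,0],[8.4,0,8,0],[8.4,0,9.5,0],[8.4,0,10.2,0],[8.4,0,10.2,0]])

```text
time: 13.48
tcp_pos: [462.0, 154.2, 108.7]
tool_rot: [-0.001, 0.578, 0.816, -0.002]
wrist_force: [-0.5, 0.9, -0.4]
gripper_width: 0.0
```

```bash
python3 - <<'E'
from cell import monitor,snapshot
from h import *
s=monitor.sense(); print(s["time"],s["tcp_pos"],C(s["tcp_pos"]),s["wrist_force"])
d=snapshot("scene")
cv2.imwrite("pics/s9.png",cv2.resize(d["image"][150:250,205:325],None,fx=6,fy=6,interpolation=cv2.INTER_CUBIC))
E
```

```text
13.4833 [461.995694   154.24418345 108.68531374] [ -1.14085129 322.21780016 108.68531374] [-0.50093729  0.87941916 -0.41630962]
```

View pics/s9.png

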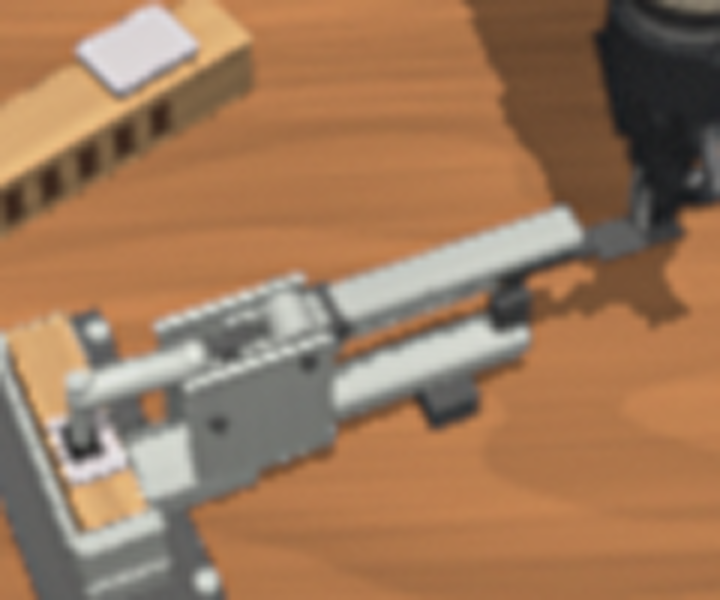

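>>> servo_tool(deltas=[[0,0,0.4,0],[0,0,0.8,0],[0,0,1.2,0],[0,0,1.5,0],[0,0,1.8,0]])

```text
time: 13.95
tcp_pos: [463.8, 155.2, 93.4]
tool_rot: [0.0, 0.578, 0.816, 0.0]
wrist_force: [0.6, -0.6, 1.6]
gripper_width: -0.3
```

>>> servo_tool(deltas=[[0,0,0.2,0],[0,0,0.4,0],[0,0,0.6,0],[0,0,0.8,0]])

```text
time: 14.28
tcp_pos: [463.4, 155.3, 85.1]
tool_rot: [0.0, 0.578, 0.816, 0.0]
wrist_force: [0.9, 0.0, 1.1]
gripper_width: 0.3
```

>>> servo_tool(deltas=[[0,0,0.2,0],[0,0,0.4,0],[0,0,0.6,0]])

```text
time: 14.53
tcp_pos: [463.3, 155.3, 78.9]
tool_rot: [-0.0, 0.578, 0.816, -0.0]
wrist_force: [-0.1, -0.2, 1.0]
gripper_width: -0.1
```

>>> servo_tool(deltas=[[0,0,0.2,0],[0,0,0.4,0],[0,0,0.6,0]])

```text
time: 14.78
tcp_pos: [463.3, 155.3, 72.9]
tool_rot: [-0.0, 0.578, 0.816, -0.0]
wrist_force: [0.5, -0.0, 0.4]
gripper_width: -0.0
```

>>> servo_tool(deltas=[[0,0,0.2,0],[0,0,0.4,0]])

```text
time: 14.95
tcp_pos: [463.5, 155.6, 69.2]
tool_rot: [-0.0, 0.578, 0.816, 0.0]
wrist_force: [-3.3, 6.2, 3.3]
gripper_width: -0.0
```

>>> servo_tool(deltas=[[0,0,0.2,0],[0,0,0.4,0]])

```text
time: 15.12
tcp_pos: [463.7, 155.3, 65.5]
tool_rot: [0.0, 0.578, 0.816, 0.0]
wrist_force: [-0.7, -0.6, 4.5]
gripper_width: 0.1
```

>>> servo_tool(deltas=[[0,0,0.2,0],[0,0,0.4,0]])

```text
time: 15.28
tcp_pos: [463.9, 155.3, 61.6]
tool_rot: [0.001, 0.578, 0.816, 0.0]
wrist_force: [-0.5, -0.2, 5.8]
gripper_width: -0.1
```

```bash
python3 - <<'E'
from cell import monitor,snapshot
from h import *
s=monitor.sense(); print(s["time"],s["tcp_pos"],C(s["tcp_pos"]),s["wrist_force"])
d=snapshot("scene")
cv2.imwrite("pics/s10.png",cv2.resize(d["image"][150:250,205:325],None,fx=6,fy=6,interpolation=cv2.INTER_CUBIC))
E
```

```text
15.2833 [463.8566296  155.25910416  61.58049484] [  0.95154254 322.55696589  61.58049484] [-0.5332074  -0.19798204  5.79970629]
```

View pics/s10.png

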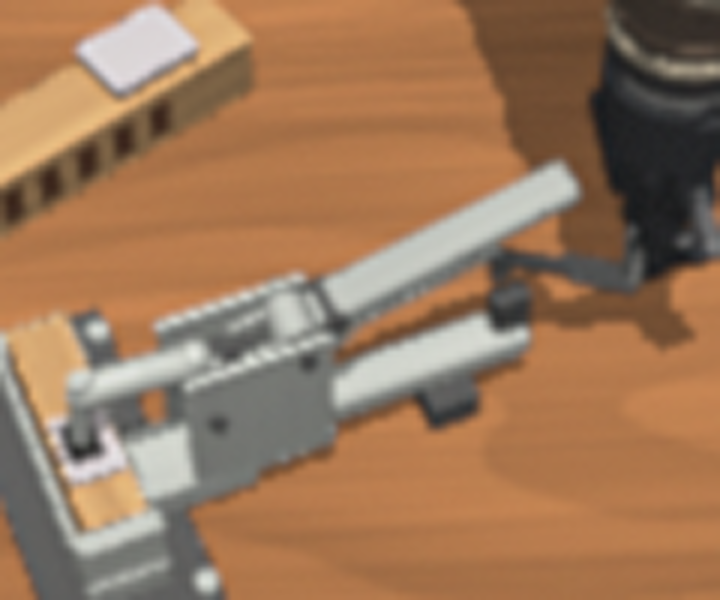

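>>> servo_tool(deltas=[[0,0,-0.5,0],[0.1,0,-1.5,0],[0.2,0,-2.8,0],[0.3,0,-4.2,0],[0.3,0,-5.6,0],[0.3,0,-7,0],[0.2,0,-8.4,0],[0.1,0,-9.8,0],[0,0,-11.2,0]])

```text
time: 16.08
tcp_pos: [463.1, 155.2, 174.0]
tool_rot: [-0.0, 0.578, 0.816, -0.0]
wrist_force: [0.2, 0.2, 0.0]
gripper_width: -0.1
```

```bash
python3 - <<'E'
from cell import monitor,snapshot
from h import *
s=monitor.sense(); print(s["time"],s["tcp_pos"],C(s["tcp_pos"]),s["wrist_force"])
d=snapshot("scene")
cv2.imwrite("pics/s11.png",cv2.resize(d["image"][130:250,205:325],None,fx=5,fy=5,interpolation=cv2.INTER_CUBIC))
E
```

```text
16.0833 [463.08115044 155.15103855 173.98736139] [1.84197832e-01 3.22712620e+02 1.73987361e+02] [0.17928102 0.16958183 0.03695993]
```

View pics/s11.png

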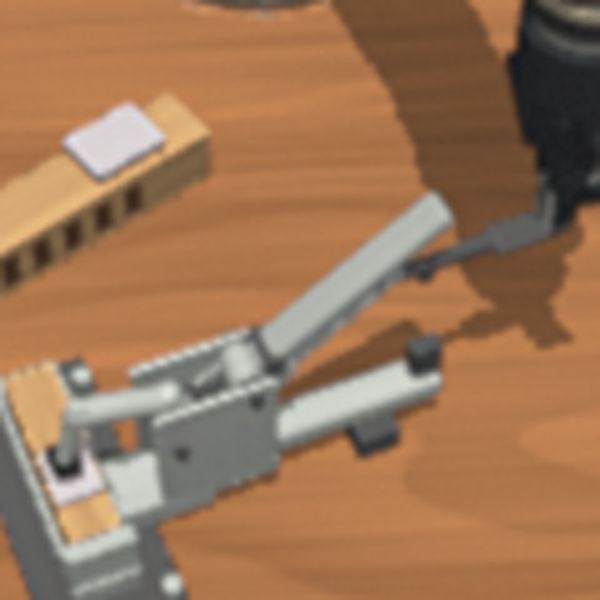

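>>> servo_tool(deltas=[[-0.2,0,-1,0],[-0.5,0,-2,0],[-0.9,0,-3,0],[-1.4,0,-4,0],[-2,0,-5.2,0],[-2.6,0,-6.6,0],[-3,0,-8,0],[-3,0,-10,0],[-2,0,-12.5,0],[-1,0,-15,0],[0,0,-17,0],[0,0,-18,0],[0,0,-18,0]])

```text
time: 17.22
tcp_pos: [464.0, 155.4, 356.0]
tool_rot: [0.001, 0.578, 0.816, 0.002]
wrist_force: [-0.5, -0.0, -0.2]
gripper_width: 0.1
```

```bash
python3 - <<'E'
from cell import monitor,snapshot
from h import *
import pickle
s=monitor.sense(); print(s["time"],s["tcp_pos"],C(s["tcp_pos"]),s["wrist_force"])
D={n:snapshot(n) for n in("scene","top")};pickle.dump(D,open("D4.pkl","wb"))
cv2.imwrite("pics/s12.png",cv2.resize(D["scene"]["image"][130:270,190:330],None,fx=5,fy=4.2,interpolation=cv2.INTER_CUBIC))
cv2.imwrite("pics/s12b.png",cv2.resize(D["scene"]["image"][185:265,190:260],None,fx=7,fy=7,interpolation=cv2.INTER_CUBIC))
cv2.imwrite("pics/t12.png",cv2.resize(D["top"]["image"][130:230,190:310],None,fx=5,fy=5,interpolation=cv2.INTER_CUBIC))
E
```

```text
17.2167 [463.96997712 155.40785745 355.97460681] [  1.10786456 322.65962373 355.97460681] [-0.52686118 -0.0416236  -0.24990252]
```

View pics/s12.png

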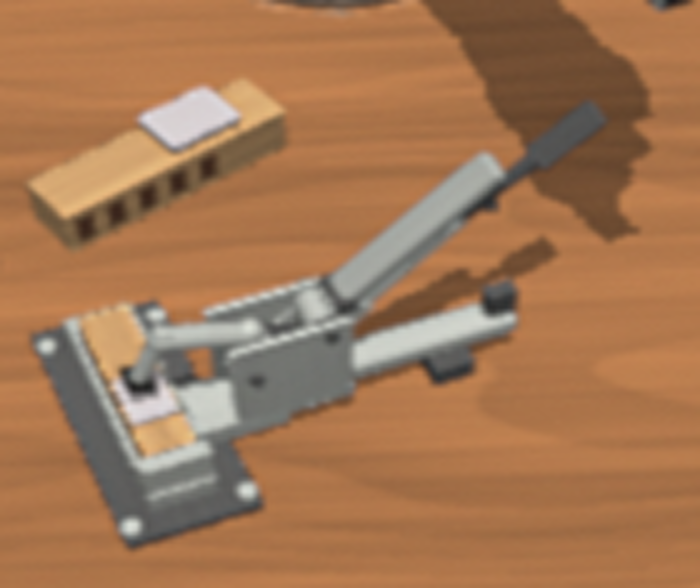

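View pics/s12b.png

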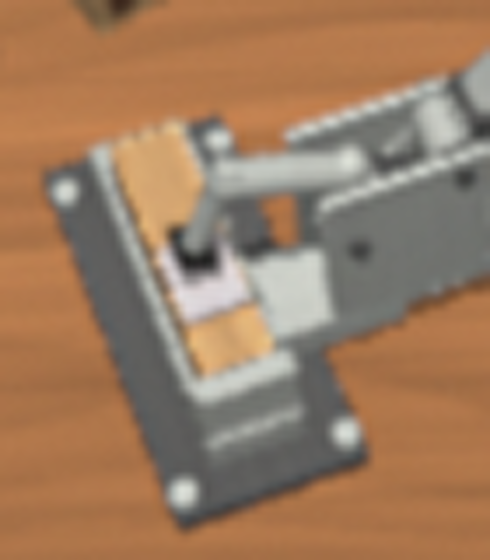

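>>> servo_tool(deltas=[[0,0,0,0],[0,0,0,0],[0,0,0,0],[0,0,0,0],[0,0,0,0],[0,0,0,0],[0,0,0,0],[0,0,0,0],[0,0,0,0],[0,0,0,0],[0,0,0,0],[0,0,0,0]])

```text
time: 18.32
tcp_pos: [463.4, 155.3, 353.2]
tool_rot: [0.0, 0.578, 0.816, 0.0]
wrist_force: [-1.0, -0.7, 0.7]
gripper_width: 0.0
```

```bash
python3 - <<'E'
import pickle
from h import *
from cell import snapshot,monitor
np.set_printoptions(precision=1,suppress=True)
S0=pickle.load(open("D1.pkl","rb"))["scene"]; D=snapshot("scene"); T=snapshot("top")
f=lambda p:(p[0]/7+190-.43,p[1]/7+185-.43)
for a in [(110,140),(182,121)]: print("rear S z64",C(onz(D,*f(a),64)))
for a in [(203,378),(272,348)]: print("front S z64",C(onz(D,*f(a),64)))
# plate colour mask centroid/lowest boundary before (raised) and now
for d in (S0,D):
    im=d["image"][210:240,205:235].astype(int); m=(im.min(2)>175)&(im[:,:,0]>im[:,:,1])
    ys,xs=np.nonzero(m); print(len(xs),xs.mean()+205,ys.mean()+210,ys.max()+210)
for h in(69,75,70): pass
print("plate front-centre px raised/down", proj(D,W(20,0,75)),proj(D,W(20,0,70)))
S0i=cv2.resize(S0["image"][205:240,205:240],None,fx=11,fy=11,interpolation=cv2.INTER_CUBIC);S1i=cv2.resize(D["image"][205:240,205:240],None,fx=11,fy=11,interpolation=cv2.INTER_CUBIC)
cv2.imwrite("pics/cmp.png",np.hstack([S0i,S1i]))
O0=pickle.load(open("D0.pkl","rb"))["top"]["image"]
print("bystander diff", [int(np.abs(O0[a:b,c:d].astype(int)-T["image"][a:b,c:d]).max()) for a,b,c,d in((135,170,125,160),(188,212,130,158),(150,185,345,375))])
print(monitor.sense()["wrist_force"])
E
```

```text
rear S z64 [-86.2 -14.4  64. ]
rear S z64 [-83.3  19.2  64. ]
front S z64 [ 47.4 -16.4  64. ]
front S z64 [45.  15.9 64. ]
37 219.35135135135135 225.24324324324326 228
39 219.23076923076923 226.05128205128204 229
plate front-centre px raised/down [220.4 227.6] [220.5 228.4]
bystander diff [113, 132, 7]
[ 0.  -0.1  0.1]
```

View pics/cmp.png

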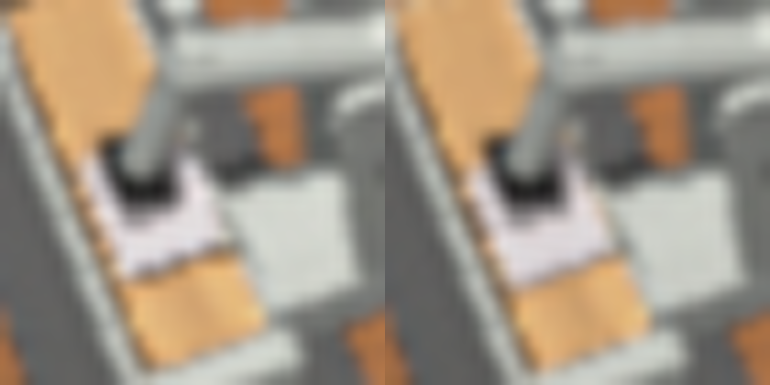

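```bash
python3 - <<'E'
import pickle
from h import *
from cell import snapshot,order
D=snapshot("scene")["image"].astype(int);S0=pickle.load(open("D0.pkl","rb"))["scene"]["image"]
print([round(float(np.abs(S0[a:b,c:d]-D[a:b,c:d]).mean()),1) for a,b,c,d in((168,206,362,390),(222,254,376,408),(228,262,104,138))])
print(order.sign_off())
E
```

```text
[2.6, 2.7, 2.1]
the job is handed in; nothing more can be done
None
```

I did every step of the task and handed the job in at about 18.4 s of the 59 s allowed. No verdict is reported.

**What I did**
1. I pushed the block with closed fingers until it stopped against the end stop. The force at the end was about 5 N.
2. I pressed the handle down along its arc. The resistance peaked at about 10 N, then vanished as the handle went over centre.
3. I let go. The handle stayed locked by itself, about 3.4° below level.
4. I pressed the release tail about 35 mm down with up to about 6 N. The handle sprang up, and I followed the tail upward and moved clear.

**Last checks**
- **Block:** in the image it is home. Its rear end lies at about -85 mm, and its front end at the stop at about +45 to +47 mm. These readings are good to about 2 mm.
- **Plate:** it looks flush on the block. It moved 0.8 pixels in the image, which is what a 5 mm drop predicts.
- **Clamp:** the handle is up and open, with the release lever at rest. I judged the pad's clearance above the plate only by eye.
- **Robot:** it is clear of everything, with a wrist force of about 0 N.
- **Bystanders:** the overhead picture changed strongly near the glue and the jar, probably because the arm was in that view. The scene view shows the glue, jar and offcut unchanged, and the robot never went near them.

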